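# Lock the hotplate index table for screwdriving

## Task

Get the rotary fixture ready for screwdriving: push its upright black handle round until the slot in the rim of the steel index disc faces the lock bar, then push the bar's red tab until the bar is fully home through the slot. Leave the hotplate lying flat in its place on the disc, and leave the parts and tools standing around as they are.

Things in the scene. Friction and masses are not known exactly. Their poses are not given: they have to be found in the camera images.
- fixture: Rotary index fixture, fixed to the table, at a new place and yaw each time. Dark green-grey base plate 12 mm thick, own x from -125 to 125 mm, own y from -237 to 128 mm. Origin: on the disc's axis, at table height; z up. The lock bar and its blue guide are on the -y side; the bar slides along +y, towards the axis. Guide: 56 mm wide, y -163 to -118 mm, top at 55 mm, with a yellow centre line.
- index_disc (a joint): Angle (rad) of the steel index disc: horizontal, 220 mm in diameter, top 44 mm and underside 30 mm above the table. 0: slot faces the bar; grows counter-clockwise seen from above; starts at 0.5 to 2.0. Turns either way without stops, stays where left; friction about 0.15 N m (2 N at the handle). If the slot is within 8 mm of the bar's line the bar centres it; else the bar stops at the rim.
- handle_top (a point): Top centre of the black upright handle on the disc: round post, 18 mm in diameter, from 44 to 92 mm above the table, 98 mm from the disc's axis, opposite the slot (on the fixture's +y side at angle 0). Its inner side is 14 mm clear of the hotplate's edge; three low white stops, 52 mm above the table at the top, reach out to 83 mm from the axis.
- slot_mouth (a point): Middle of the slot's mouth at the disc's rim, on the top face: 110 mm from the axis, 44 mm above the table; at (0, -110 mm) in the fixture's frame when lined up. The slot is 20 mm wide, 27 mm deep, open at the rim, with 4 mm chamfers at the mouth and a yellow stripe along each side.
- lock_bar (a joint): Travel (m) of the steel lock bar: 0 drawn back, 0.038 fully home, where the red tab meets the blue guide. It starts between 0 and 0.006. It slides with about 3 N of friction and stays where it is left.
- bar_nose (a point): Tip of the bar's half-round nose, on its top face, 43 mm above the table; 122 mm from the axis when drawn back, 84 mm when home. Bar 16 mm wide, 12 mm thick.
- tab_back (a point): Top of the outer (back) face of the red tab at the bar's outer end, mid-width: the face to push, towards the axis. The tab is an upright plate 40 mm wide, 10 mm thick, from 31 to 83 mm above the table; this face is 211 mm from the axis when the bar is drawn back, 173 mm when home.
- hotplate: Upturned black and steel hotplate (0.9 kg), 150 mm in diameter, lying loose on the disc between three white edge stops with 1.5 mm play; its rim is 12 mm thick, and its stud and white terminal block rise to 42 mm above the disc (86 mm above the table). Origin: centre of its underside, 44 mm above the table.
- foot_a: Loose grey hob foot, 33 mm in diameter and 29 mm tall, standing on the fixture's base plate beside the bar, on the fixture's +x side. Origin at the centre of its underside.
- foot_b: A second loose grey hob foot of the same size on the base plate beside the bar, on the fixture's -x side. Origin at the centre of its underside.
- regulator: Loose white regulator switch, 42 x 46 x 26 mm with a shaft up to 48 mm, standing on the table off the fixture's +y edge. Origin at the centre of its underside.
- hob_knob: Loose black hob knob, 42 mm in diameter, 22 mm tall, on the table off the fixture's +y edge. Origin at the centre of its underside.
- air_driver: Loose straight pneumatic screwdriver, black and steel, 260 mm long, 38 mm thick, lying on the table to the right of the fixture. Origin on the table under its middle.
- paint_bottle: Loose white marking-paint bottle with a red cap, 38 mm in diameter, 75 mm tall, standing to the right of the fixture. Origin at the centre of its underside.
Not all that is in view belongs to the job. Leave any purple or turquoise look-alike of the hotplate alone.

How it is judged (in metres and radians):
On the way, in this order (a step that is already met when the one before it is completed fails the run):
1. the slot in the disc faces the lock bar, which is still outside it (x of slot_mouth in the frame of fixture between -0.012 and 0.012 m and y of slot_mouth in the frame of fixture below -0.1 m and value of joint lock_bar below 0.025 m), for 0.1 s.
2. the lock bar is home through the slot (value of joint lock_bar above 0.034 m and x of slot_mouth in the frame of fixture between -0.006 and 0.006 m), for 0.2 s.
At the end, for the whole second after the job is handed in: The lock bar is home (within 4 mm of its full 38 mm travel) in the disc's slot, the slot's mouth within 6 mm of the bar's line on the bar's side; the hotplate lies flat on the disc, within 6 mm of the middle, at rest (all of step 2 and y of slot_mouth in the frame of fixture below -0.1 m and horizontal distance between hotplate and fixture below 0.006 m and height (world z) of hotplate below 0.048 m and angle between hotplate's own z axis and vertical below 0.06 rad and linear speed of hotplate below 0.02 m/s); the robot touches nothing.
It fails at once if the hotplate is lifted or tipped out of its stops (height (world z) of hotplate above 0.052 m or angle between hotplate's own z axis and vertical above 0.12 rad or horizontal distance between hotplate and fixture above 0.01 m).
It fails at once if a bystanding part or tool is moved by more than 20 mm, lifted or knocked over (distance of any of foot_a, foot_b, regulator, hob_knob, air_driver, paint_bottle from where it was at the start of the episode above 0.02 m or angle between any of foot_a, foot_b, regulator, hob_knob, paint_bottle's own z axis and vertical above 0.4 rad).
It also fails if it takes over 58 s, if anything falls off the work surface, if the arm or the gripper's body presses on something with over 40 N, if the wrist force passes 120 N, or if a joint passes its speed limit or range.

## Robot

A 6-joint arm with a two-finger parallel gripper is mounted at the origin on the work surface. World frame = base frame: x ahead of the robot, y to its left, z up, the work surface at z = 0. Lengths are in mm, angles in rad, forces in N, time in s.
With the tool pointing down it reaches from about 350 to 975 mm from the base axis. Payload 7.1 kg.
Tool frame: the origin (TCP) lies midway between the tips of the shut fingers; the grasp point (between the pads) lies 19 mm behind it (manip.pinch_z is the z of the grasp point in the tool frame, in mm); z points along the fingers, y is the line along which they close (so a half turn about z gives the same grasp; the last joint's range is limited). The gripper opens to 88 mm and grips with 3 to 60 N. Pads are 20 mm wide; open, the fingers measure 115 mm over their backs; the gripper's body (75 mm by 178 mm) begins 61 mm behind the grasp point.
Start: joints at [-1.198, 0.423, 1.63, -0, 1.089, -0.019], TCP at [238.674, -577.615, 222.675] pointing down, gripper open.
Joint ranges: [-3, 3], [-0.9, 2.11], [0.09, 2.58], [-1.31, 4.45], [0.11, 2.69], [-2.54, 2.54]. Speed limits (rad/s): [2.39, 2.39, 3.01, 3.14, 3.14, 3.14].

## Interface

Orientations are given as [roll, pitch, yaw] about the fixed x, y, z axes, in that order (R = Rz(yaw) Ry(pitch) Rx(roll)).
In Python, from cell import manip, read_camera, camera_info, cut_out, tip_of gives the robot as it stands. The module is installed in compiled form; this text tells all that it offers.
- The arm moves only by the shell command python3 -m pendant 'ROWS' [OPENING]. ROWS is JSON, a list of rows, each a list of 4 numbers: the shift along the tool's x, y, z each as a share of 0.4 m, from -1 to 1, then the turn about the tool's z as a share of 0.5 rad, from -1 to 1. A call has exactly 10 rows; each row shifts and turns the commanded pose from where the row before left it, along the tool's axes as they then stand; what a row does not reach is not made up. A row lasts 1/8 s, in which the tool goes at most 62.5 mm and 10.7 degrees, less where a joint would pass 70% of its speed; a pose out of reach is approached as far as the arm can. A call with a number of a shift or a turn outside -1 to 1 is refused whole. A call with a gripper value outside its range is refused whole. OPENING is the finger opening in mm, from 0 to 87.8, set as the call begins (- or left out, the last holds). The fingers move at their own pace and stop on an object; the grip force is fixed at half the most. Time passes only in rows, so rows that do not move let the fingers close, or fill a call up. It gives the time, the measured TCP pose, the force, the opening and the grip force at its end, in the units of the state.
- manip.sense(): the state, without advancing time (a new reading comes with each control period).
- read_camera(name): name is "scene" or "top" or "wrist"; returns the picture (384x512x3 uint8, red, green, blue); there is no depth.
- camera_info(name): a dict with "camera_matrix" (3x3 intrinsics, pixels), "k1" (the pictures are not rectified: a ray, as slopes to the right and down, at radius r is drawn at 1 + k1 r^2 times it, then the intrinsics apply), "T" (4x4, takes a point from camera to world coordinates); the wrist camera has in their place "tool_from_camera" (4x4, takes a point from camera to tool coordinates, whose origin is the TCP and whose axes are the flange's). Camera axes: x right, y down, z forward; pixel columns grow to the right and rows downward; lengths in mm; the calibration is good to about 2 mm. A picture is of the moment at which its call begins: read the wrist's pose just before it. camera_info takes no time and is no camera call.
- manip.finish_job(): hands the job in; it is judged then, once.
Trained networks look in the newest picture that a camera, given by its name, has taken for a name from the list of things; names that differ only in an ending like _2 or _b are one class to them, and where a whole thing is asked for, a point or a joint stands for the part that bears it (a point fixed in the world has none). Each returns a list of dicts, best first, with "confidence" (0 to 1); they miss things now and then, are a little off and sometimes report something else, mostly with a low value. They report only what shows in the picture. A call takes as long as a camera call. They do not tell look-alikes from the thing itself.
- cut_out(camera, label): "region" (384x512 bool, what is visible of it) and "extent" ([left, top, width, height] as shares, 0 to 1, of the picture: columns of its width, rows of its height, round what is visible of it).
- tip_of(camera, label): "position" ([column, row] as shares, 0 to 1, of the picture: columns of its width, rows of its height: a listed point, or the origin of a listed thing).
The state is a dict: "clock": time; "joint_positions": joint angles; "joint_velocities": joint speeds; "effort": joint torques, N m; "tcp_pos": TCP position; "tcp_rot": TCP orientation; "contact_force": force on the tool from outside, world axes, zero at the start; "moment": the same for the moment, N m; "width": finger opening in mm; "grasp_force": force on a finger pad.
Only numpy, scipy, OpenCV 4.12 (cv2) and the standard library are available. Lean on these libraries where they do the work, as an engineer would, in place of code of your own. Each camera call takes 0.05 s, during which the arm holds its last target. There are 200 camera calls.

## Working session

There is one attempt and no reset: what is moved stays moved. The work goes in short steps, Python scripts to look and compute and a shell command to move; the robot and the scene stay as the last step left them, time stands still between calls to the robot, and variables do not carry over. Pictures are saved under pics/ and viewed, at most 10 in all, crops included, and the job is handed in when it is done.

```bash
mkdir -p pics; cat > h.py <<'E'
import numpy as np, cv2
from cell import manip, read_camera, camera_info, cut_out, tip_of
from scipy.spatial.transform import Rotation as R
def ray(name,uv,T=None):
    c=camera_info(name);K=np.array(c["camera_matrix"]);k=c["k1"]
    T=np.array(c["T"]) if T is None else T
    d=np.array([(uv[0]-K[0,2])/K[0,0],(uv[1]-K[1,2])/K[1,1]]);s=d.copy()
    for _ in range(20): s=d/(1+k*(s@s))
    return T[:3,3],T[:3,:3]@np.array([s[0],s[1],1])
def at(name,uv,z,T=None):
    o,d=ray(name,uv,T); return o+d*(z-o[2])/d[2]
def wristT():
    s=manip.sense();T=np.eye(4);T[:3,:3]=R.from_euler('xyz',s["tcp_rot"]).as_matrix();T[:3,3]=s["tcp_pos"]
    return T@np.array(camera_info("wrist")["tool_from_camera"])
def px(p): return np.array(p)*[512,384]
E
python3 - <<'E'
from h import *
s=manip.sense();print(s["tcp_pos"],s["tcp_rot"],s["clock"],s["width"],manip.pinch_z)
a=read_camera("top");b=read_camera("scene")
cv2.imwrite("pics/top.png",cv2.resize(a[:,:,::-1],(800,600)));cv2.imwrite("pics/scene.png",b[:,:,::-1])
Z=dict(handle_top=92,slot_mouth=44,bar_nose=43,tab_back=83,hotplate=44,fixture=0,foot_a=12,regulator=0,hob_knob=0,air_driver=0,paint_bottle=0)
for n,z in Z.items():
  for cam in ("top","scene"):
    for r in tip_of(cam,n)[:3]:
      p=px(r["position"]);print(n,cam,p.round(1),round(r["confidence"],2),at(cam,p,z).round(1))
E
```

```text
[ 238.48531298 -577.11054467  221.92660647] [-3.14008718e+00 -2.08380664e-05  3.91809445e-01] 0.0 88.33653014756486 -18.700000000000003
handle_top top [196.2 202.6] 0.66 [483.8  98.2  92. ]
handle_top scene [307.4 174.4] 0.64 [461.8  92.6  92. ]
slot_mouth top [236.9 144.4] 0.81 [659.3 -11.6  44. ]
slot_mouth top [349.1 219.1] 0.7 [ 440.6 -342.8   44. ]
slot_mouth top [150.9 168.3] 0.18 [585.4 240.3  44. ]
slot_mouth scene [258.4 239.7] 0.88 [650.6   1.3  44. ]
tab_back top [289.5 167.1] 0.44 [ 587.4 -164.1   83. ]
tab_back scene [198.8 200.8] 0.52 [ 590.7 -155.1   83. ]
hotplate top [121.3 238.9] 0.62 [379.2 318.8  44. ]
hotplate top [185.6 260.1] 0.58 [319.4 132.4  44. ]
hotplate scene [284.2 209.8] 0.81 [547.7  47.6  44. ]
hotplate scene [327.8 163.2] 0.58 [355.1 143.   44. ]
hotplate scene [ 92.9 213.1] 0.5 [ 645.4 -421.    44. ]
fixture scene [283.  226.4] 0.94 [564.3  48.8   0. ]
foot_a top [269.1 141.8] 0.58 [ 674.5 -108.7   12. ]
foot_a top [284.5 207.5] 0.47 [ 473.8 -156.2   12. ]
foot_a scene [211.4 250.1] 0.46 [ 677.1 -107.    12. ]
foot_a scene [283.2 211.6] 0.29 [525.4  43.5  12. ]
regulator top [150.6 203. ] 0.82 [484.9 250.1   0. ]
regulator top [151.5 166.7] 0.58 [596.  250.7   0. ]
regulator top [378.7 161. ] 0.15 [ 619.9 -448.1    0. ]
regulator scene [364.4 210.7] 0.74 [474.1 251.    0. ]
hob_knob top [152.4 167. ] 0.73 [595.1 247.9   0. ]
hob_knob top [352.3 219.8] 0.73 [ 438.3 -364.1    0. ]
hob_knob scene [368.1 246.3] 0.52 [589.8 260.5  -0. ]
air_driver top [377.5 161.6] 0.84 [ 618.1 -444.4    0. ]
air_driver scene [150.6 172.6] 0.63 [ 434.7 -352.7   -0. ]
air_driver scene [ 94.3 215. ] 0.6 [ 617.  -443.9    0. ]
air_driver scene [197.1 197.7] 0.56 [ 506.7 -192.1    0. ]
paint_bottle top [347.2 220.1] 0.52 [ 437.3 -348.4    0. ]
paint_bottle scene [150.5 170.8] 0.81 [ 427.4 -355.7    0. ]
```

View pics/top.png

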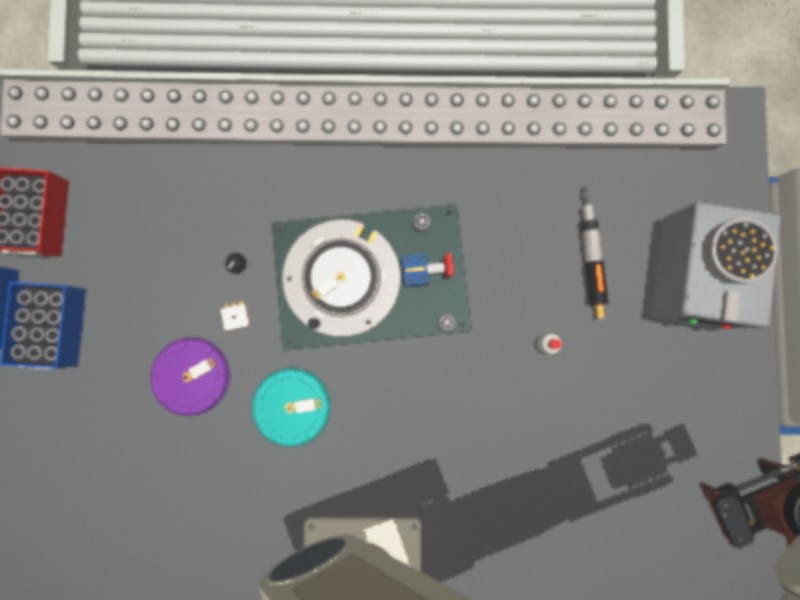

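View pics/scene.png

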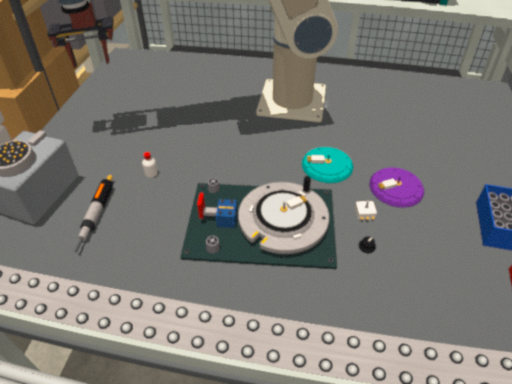

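The top view shows the grey disc centred near (341,278) on the green plate. The handle is at (313,323), the slot with its yellow stripes at (366,236), the guide at (415,268) and the red tab at (449,265). The real hotplate is the black and steel one on the disc. The purple (190,376) and turquoise (291,407) plates lying on the table are look-alikes, so I leave them alone.

```bash
python3 - <<'E'
from h import *
from scipy.optimize import least_squares
print(np.array(camera_info("wrist")["tool_from_camera"]).round(2).tolist(), np.array(camera_info("wrist")["camera_matrix"]).round(0).tolist())
C=np.array([[273,222],[457,205],[470,331],[284,350]])*.64
L=np.array([[125,128],[125,-237],[-125,-237],[-125,128]])
W=np.array([at("top",c,12)[:2] for c in C])
f=lambda p:(L@np.array([[np.cos(p[2]),np.sin(p[2])],[-np.sin(p[2]),np.cos(p[2])]])+p[:2]-W).ravel()
r=least_squares(f,[560,40,.1]);print(r.x,f(r.x).round(1))
for n,uv,z in [("disc",(341,278),44),("handle",(313,322),92),("slot",(367,236),44),("tab",(452,265),83),("disc",0,0)][:4]:
  print(n,at("top",np.array(uv)*.64,z).round(1))
for n,uv,z in [("handle",(307,178),92),("tab",(200,195),83)]: print(n,at("scene",uv,z).round(1))
E
```

```text
[[0.0, -0.95, -0.3, 82.84], [1.0, 0.0, 0.0, 0.39], [-0.0, -0.3, 0.95, -161.81], [0.0, 0.0, 0.0, 1.0]] [[265.0, 0.0, 252.0], [0.0, 265.0, 192.0], [0.0, 0.0, 1.0]]
[5.59818487e+02 4.06100586e+01 1.05824375e-01] [-0.1  1.8  1.  -1.5 -0.6 -2.9 -0.3  2.6]
disc [558.7  42.2  44. ]
handle [474.1  86.5  92. ]
slot [639.2  -5.8  44. ]
tab [ 580.3 -163.5   83. ]
handle [475.1  92.9  92. ]
tab [ 571.5 -157.5   83. ]
```

```bash
python3 -m pendant '[[0.085,-0.0965,0,0],[0.085,-0.0965,0,0],[0.085,-0.0965,0,0],[0.085,-0.0965,0,0],[0.085,-0.0965,0,0],[0.085,-0.0965,0,0],[0.085,-0.0965,0,0],[0.085,-0.0965,0,0],[0.085,-0.0965,0,0],[0.085,-0.0965,0,0]]' 30
python3 -m pendant '[[0.11,-0.115,0,0],[0.11,-0.115,0,0],[0.11,-0.115,0,0],[0,0,0,-0.37],[0,0,0,-0.37],[0,0,0,-0.37],[0,0,0,-0.37],[0,0,0,-0.37],[0,0,0,-0.37],[0,0,0,-0.37]]'
python3 -m pendant '[[0,0,0,-0.37],[0,0,0,-0.37],[0,0,0,-0.37],[0,0,0,-0.37],[0,0,0,-0.37],[0,0,0,0],[0,0,0,0],[0,0,0,0],[0,0,0,0],[0,0,0,0]]'
python3 - <<'E'
from h import *
s=manip.sense();print(s["tcp_pos"].round(1),s["tcp_rot"].round(3),s["clock"],s["joint_positions"].round(2))
T=wristT();a=read_camera("wrist");cv2.imwrite("pics/w1.png",a[:,:,::-1])
for n,z in dict(handle_top=92,slot_mouth=44,bar_nose=43,tab_back=83,hotplate=44).items():
  for r in tip_of("wrist",n)[:2]:
    p=px(r["position"]);print(n,p.round(1),round(r["confidence"],2),at("wrist",p,z,T).round(1))
E
```

```text
clock: 2.45
tcp_pos: [406.1, -89.5, 223.0]
tcp_rot: [3.141, -0.001, 0.392]
contact_force: [1.6, -0.5, 0.4]
width: 30.0
grasp_force: 0.0
clock: 3.7
tcp_pos: [473.6, 83.7, 222.8]
tcp_rot: [3.141, -0.0, 1.693]
contact_force: [-0.5, -0.9, -0.8]
width: 30.1
grasp_force: 0.0
clock: 4.95
tcp_pos: [473.6, 83.7, 222.7]
tcp_rot: [3.142, -0.0, 2.611]
contact_force: [1.1, 0.4, 0.9]
width: 30.1
grasp_force: 0.0
[473.6  83.7 222.7] [ 3.142 -0.     2.611] 4.95 [ 0.15  0.21  1.94  0.    0.99 -0.89]
handle_top [259.4 185.4] 0.9 [479.5  90.1  92. ]
slot_mouth [261.2 301.8] 0.78 [657.1  -7.   44. ]
slot_mouth [257.2 238. ] 0.26 [558.4  42.7  44. ]
bar_nose [255.1 183.4] 0.57 [487.2  80.6  43. ]
hotplate [255.7 241.4] 0.74 [562.   38.2  44. ]
hotplate [229.2  38.5] 0.59 [323.1 141.8  44. ]
```

View pics/w1.png

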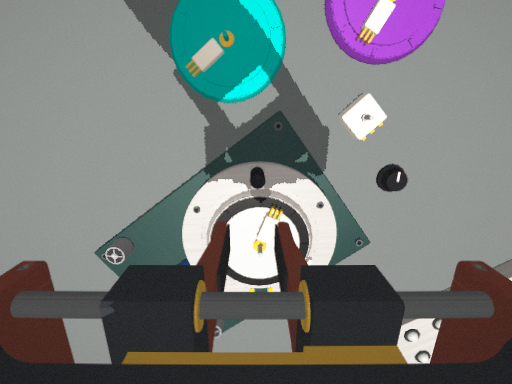

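The wrist view shows the black handle at (258,178), with its top near row 185, and the fingers are close to straight above it. I'll lower the open fingers astride it, narrow them, then sweep round the arc.

```bash
python3 -m pendant '[[0.0015,0.0145,0,0],[0,0,0.09,0],[0,0,0.09,0],[0,0,0.09,0],[0,0,0.09,0],[0,0,0.035,0],[0,0,0,0],[0,0,0,0],[0,0,0,0],[0,0,0,0]]'
python3 -m pendant '[[0,0,0,0],[0,0,0,0],[0,0,0,0],[0,0,0,0],[0,0,0,0],[0,0,0,0],[0,0,0,0],[0,0,0,0],[0,0,0,0],[0,0,0,0]]' 21
python3 - <<'E'
from h import *
T=wristT();a=read_camera("wrist");b=read_camera("scene")
cv2.imwrite("pics/w2.png",np.hstack([cv2.resize(a[:250,150:370],None,fx=1.8,fy=1.8),cv2.resize(b[130:280,180:340],(400,450))])[:,:,::-1])
E
```

```text
clock: 6.5
tcp_pos: [476.5, 89.1, 65.5]
tcp_rot: [3.141, 0.001, 2.612]
contact_force: [-0.7, 0.4, -0.1]
width: 29.9
grasp_force: 0.0
clock: 7.75
tcp_pos: [476.0, 89.0, 64.7]
tcp_rot: [-3.142, -0.0, 2.612]
contact_force: [0.1, 0.5, -0.8]
width: 21.2
grasp_force: 0.0
```

View pics/w2.png

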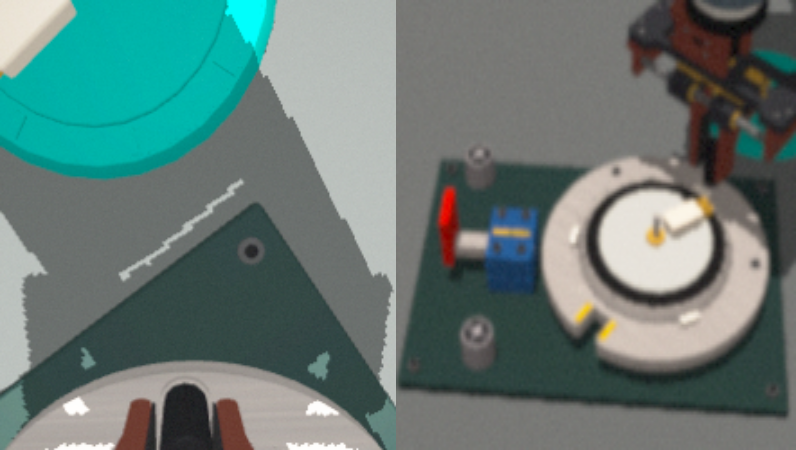

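The handle stands between the two fingers, at about (185,415) in the left crop. I'll sweep it clockwise by about 0.93 rad.

```bash
python3 -m pendant '[[-0.0007,0.019,0,0.156],[-0.0007,0.019,0,0.156],[-0.0007,0.019,0,0.156],[-0.0007,0.019,0,0.156],[-0.0007,0.019,0,0.156],[-0.0007,0.019,0,0.156],[-0.0007,0.019,0,0.156],[-0.0007,0.019,0,0.156],[-0.0007,0.019,0,0.156],[-0.0007,0.019,0,0.156]]'
python3 -m pendant '[[-0.0007,0.019,0,0.156],[-0.0007,0.019,0,0.156],[0,0,0,0],[0,0,0,0],[0,0,0,0],[0,0,0,0],[0,0,0,0],[0,0,0,0],[0,0,0,0],[0,0,0,0]]'
python3 - <<'E'
from h import *
s=manip.sense();p=s["tcp_pos"];print(p,s["tcp_rot"],np.hypot(p[0]-559,p[1]-41.5),np.arctan2(p[1]-41.5,p[0]-559))
a=read_camera("top");b=read_camera("scene")
cv2.imwrite("pics/t3.png",np.hstack([cv2.resize(a[125:230,165:305],(490,368)),cv2.resize(b[170:270,185:340][:,:85],(310,368))])[:,:,::-1])
for cam in ("top","scene"):
  for n,z in (("slot_mouth",44),("tab_back",83),("bar_nose",43)):
    for r in tip_of(cam,n)[:2]:
      q=px(r["position"]);print(n,cam,q.round(1),round(r["confidence"],2),at(cam,q,z).round(1))
E
```

```text
clock: 9.1
tcp_pos: [533.9, 134.1, 64.3]
tcp_rot: [-3.139, -0.0, 1.829]
contact_force: [-2.4, 1.0, 0.1]
width: 20.9
grasp_force: 1.0
clock: 10.35
tcp_pos: [549.8, 136.9, 64.7]
tcp_rot: [-3.142, 0.0, 1.676]
contact_force: [0.3, 0.2, 0.0]
width: 20.9
grasp_force: 0.0
[549.79869404 136.85159956  64.67697763] [-3.14156866e+00  4.79748582e-06  1.67584686e+00] 95.79452786807029 1.666997163127369
slot_mouth top [254.7 172.6] 0.73 [575.4 -65.2  44. ]
tab_back top [284.1 205.7] 0.63 [ 477.2 -148.9   83. ]
tab_back top [288.4 167.9] 0.51 [ 585.2 -161.    83. ]
slot_mouth scene [241.  208.6] 0.88 [562.8 -58.2  44. ]
slot_mouth scene [284.2 212.5] 0.74 [556.5  48.8  44. ]
tab_back scene [197.5 199.8] 0.56 [ 588.1 -159.1   83. ]
```

View pics/t3.png

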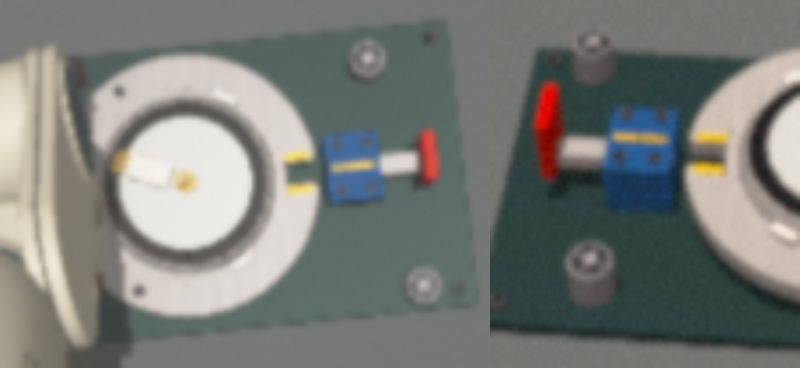

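The slot, with its stripes at (298,157) and (300,188), now faces the guide's yellow line at (352,166). I'll check the lateral offset in numbers.

```bash
python3 - <<'E'
from h import *
import colorsys
a=read_camera("top");h=cv2.cvtColor(a,cv2.COLOR_RGB2HSV)
def blobs(lo,hi,x0,x1,y0,y1):
    m=cv2.inRange(h,lo,hi);k=np.zeros_like(m);k[y0:y1,x0:x1]=m[y0:y1,x0:x1]
    n,_,st,c=cv2.connectedComponentsWithStats(k);return [(st[i,4],c[i]) for i in range(1,n) if st[i,4]>3]
yel=blobs((20,110,120),(35,255,255),240,280,160,190);red=blobs((0,150,100),(8,255,255),270,300,155,185)+blobs((172,150,100),(180,255,255),270,300,155,185)
blu=blobs((100,130,60),(125,255,255),250,285,150,190)
print(yel,red,blu)
w=0.106;c=np.array([559.3,41.2]);M=np.array([[np.cos(w),np.sin(w)],[-np.sin(w),np.cos(w)]])
for l,z in ((yel,44),(yel,55),(red,83),(red,57)):
  for n,p in l:
    q=at("top",p,z)[:2];print(z,p.round(1),q.round(1),"fix",(M@(q-c)).round(1))
E
```

```text
[(np.int32(10), array([249. , 169.5])), (np.int32(9), array([249.77777778, 178.44444444]))] [(np.int32(50), array([287.08, 169.16]))] [(np.int32(57), array([264.28070175, 167.03508772])), (np.int32(66), array([265.31818182, 177.3030303 ]))]
44 [249.  169.5] [584.5 -48.2] fix [ 15.6 -91.5]
44 [249.8 178.4] [557.9 -50.7] fix [-11.1 -91.2]
55 [249.  169.5] [583.1 -48.3] fix [ 14.2 -91.5]
55 [249.8 178.4] [556.8 -50.8] fix [-12.2 -91.2]
83 [287.1 169.2] [ 581.5 -157.2] fix [   1.  -199.7]
57 [287.1 169.2] [ 584.8 -159.7] fix [   4.1 -202.4]
```

Slot middle is at fixture x ≈ 2 mm and the tab and guide line are at about 2.5 mm, so they're aligned. Next I clear the handle, pass over the fixture, and come down behind the tab with shut fingers.

```bash
python3 -m pendant '[[0,0,0,0],[0,0,0,0],[0,0,-0.1,0],[0,0,-0.1,0],[0,0,-0.05,0],[-0.12,0.004,0,0],[-0.15,0,0,0],[-0.15,0,0,0],[-0.15,0,0,0],[-0.15,0,0,0]]' 30
python3 -m pendant '[[-0.13,0,0,0],[0,0,0,0],[0,0,0,0],[0,0,0.1,0],[0,0,0.1,0],[0,0,0.1,0],[0,0,0.02,0],[0,0,0,0],[0,0,0,0],[0,0,0,0]]' 0
python3 - <<'E'
from h import *
w=0.106;c=np.array([559.3,41.2]);M=np.array([[np.cos(w),np.sin(w)],[-np.sin(w),np.cos(w)]])
s=manip.sense();print((M@(s["tcp_pos"][:2]-c)).round(1),s["tcp_pos"].round(1),s["tcp_rot"].round(3))
a=read_camera("wrist");b=read_camera("scene")
cv2.imwrite("pics/w4.png",np.hstack([cv2.resize(a,(400,300)),cv2.resize(b[150:270,170:330],(400,300))])[:,:,::-1])
E
```

```text
clock: 12.05
tcp_pos: [581.6, -151.3, 164.8]
tcp_rot: [3.141, 0.0, 1.676]
contact_force: [-0.2, 1.2, 0.6]
width: 30.1
grasp_force: 0.0
clock: 13.3
tcp_pos: [588.0, -201.4, 38.3]
tcp_rot: [3.139, 0.001, 1.676]
contact_force: [-0.0, 0.8, -0.2]
width: 0.5
grasp_force: 0.0
[   2.9 -244.2] [ 588.  -201.4   38.3] [3.139e+00 1.000e-03 1.676e+00]
```

View pics/w4.png

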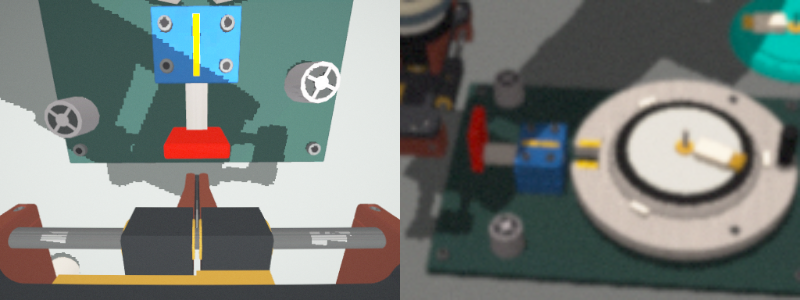

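The shut fingers at (197,180) stand behind the middle of the red tab at (197,145), in line with the guide's yellow line at x = 196. I'll push along tool +x.

```bash
python3 -m pendant '[[0.015,0,0,0],[0.015,0,0,0],[0.015,0,0,0],[0.015,0,0,0],[0.015,0,0,0],[0.015,0,0,0],[0.015,0,0,0],[0.0125,0,0,0],[0.0125,0,0,0],[0.01,0,0,0]]'
python3 -m pendant '[[0,0,0,0],[0,0,0,0],[0.005,0,0,0],[0,0,0,0],[0.005,0,0,0],[0,0,0,0],[0,0,0,0],[0,0,0,0],[0,0,0,0],[0,0,0,0]]'
```

```text
clock: 14.65
tcp_pos: [581.0, -145.1, 36.6]
tcp_rot: [-3.141, -0.0, 1.676]
contact_force: [-1.3, -3.3, -1.8]
width: 0.3
grasp_force: 1.6
clock: 15.9
tcp_pos: [580.9, -141.5, 36.8]
tcp_rot: [3.141, 0.0, 1.676]
contact_force: [1.9, -1.0, -0.0]
width: 0.1
grasp_force: 1.1
```

```bash
python3 -m pendant '[[0.005,0,0,0],[0.005,0,0,0],[0.005,0,0,0],[0,0,0,0],[0,0,0,0],[0,0,0,0],[0,0,0,0],[0,0,0,0],[0,0,0,0],[0,0,0,0]]'
python3 - <<'E'
from h import *
print(manip.sense()["contact_force"])
a=read_camera("wrist");cv2.imwrite("pics/w5.png",cv2.resize(a[:270,100:400],(600,540))[:,:,::-1])
E
```

```text
clock: 17.15
tcp_pos: [580.8, -138.7, 36.9]
tcp_rot: [3.14, 0.004, 1.677]
contact_force: [1.5, -19.5, -2.2]
width: 0.4
grasp_force: 10.3
[  1.50118751 -19.49866706  -2.18373021]
```

View pics/w5.png

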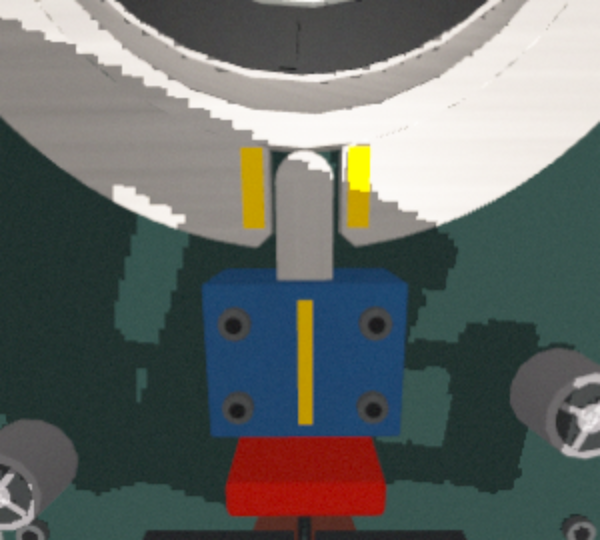

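The bar's nose at (304,155) is fully in the slot, centred between the stripes, and the red tab meets the guide at (306,437). The 19.5 N reading confirms the stop. I'll back off, lift, and check.

```bash
python3 -m pendant '[[-0.02,0,0,0],[-0.05,0,0,0],[-0.05,0,0,0],[0,0,-0.1,0],[0,0,-0.15,0],[0,0,-0.1,0],[0,0,0,0],[0,0,0,0],[0,0,0,0],[0,0,0,0]]'
python3 - <<'E'
from h import *
a=read_camera("wrist");b=read_camera("scene")
cv2.imwrite("pics/w6.png",np.hstack([cv2.resize(a,(400,300)),cv2.resize(b[150:270,170:330],(400,300))])[:,:,::-1])
E
```

```text
clock: 18.45
tcp_pos: [584.4, -183.0, 175.2]
tcp_rot: [-3.139, -0.001, 1.676]
contact_force: [-0.4, -0.7, -0.6]
width: 0.6
grasp_force: 0.0
```

View pics/w6.png

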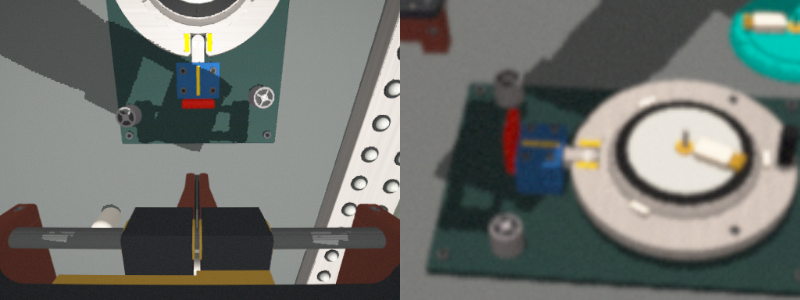

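The bar is still home, with the tab against the guide at (198,103). The hotplate lies flat at (680,148), the feet stand as before, and the arm is clear.

```bash
python3 -c "
from cell import manip
print(manip.finish_job())"
```

```text
the job is handed in; nothing more can be done
None
```

I turned the disc until its slot faced the lock bar and pushed the bar fully home; the hotplate still lies flat, the parts in view stand as before, and the job was handed in at about 18.5 s (no verdict was returned).

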